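Isolate and lock out the test bench's air pump

ROBOT

A 6-joint arm with a two-finger parallel gripper is mounted at the origin on the work surface. World frame = base frame: x ahead of the robot, y to its left, z up, the work surface at z = 0. Lengths are in m, angles in degrees, forces in N, time in s.
With the tool pointing down it reaches from about 0.35 to 0.875 m from the base axis. Payload 4.2 kg.
Tool frame: the origin (TCP) lies midway between the tips of the shut fingers; the grasp point (between the pads) lies 19 mm behind it; z points along the fingers, y is the line along which they close (so a half turn about z gives the same grasp; the last joint's range is limited). The gripper opens to 87 mm and grips with 3 to 60 N. Pads are 19 mm wide; open, the fingers measure 117 mm over their backs; the gripper's body (75 mm by 190 mm) begins 51 mm behind the grasp point.
Start: joints at [-51.245, 22.042, 0.453, 0, -68.411, -14.817], TCP at [0.254, -0.571, 0.223] pointing down, gripper open.
Joint ranges: [-179.83, 179.83], [-69.29, 118.12], [-61.27, 80.66], [-181.25, 117.63], [-171.15, -9.14], [-177.46, 177.46]. Speed limits (degrees/s): [159.86, 159.86, 180, 180, 180, 180].

INTERFACE

Orientations are given as a 3x3 rotation matrix whose columns are the frame's x, y, z axes.
In Python, from station import sense, capture, camera_params, finish_job gives the robot as it stands.
- The arm moves only by the tool drive_tool, never from a script. Its argument "rows" is a list of rows, each an object of numbers: "tx", "ty", "tz": the shift along the tool's x, y, z in cm; "ax", "ay", "az": the turn, a rotation vector about the tool's x, y, z in rad; "claw": the finger opening in cm, from 0 to 8.7. In form: [{"tx": .., "ty": .., "tz": .., "ax": .., "ay": .., "az": .., "claw": ..}, ...]. A call has 1 to 10 rows; each row shifts and turns the commanded pose from where the row before left it, along the tool's axes as they then stand; what a row does not reach is not made up. A row lasts 1/12 s, in which the tool goes at most 41.7 mm and 7.16 degrees, less where a joint would pass 70% of its speed; a pose out of reach is approached as far as the arm can. A call with a gripper value outside its range is refused whole. The fingers move at their own pace and stop on an object; the grip force is fixed at half the most. Time passes only in rows, so rows that do not move let the fingers close. It gives the time, the measured TCP pose, the force, the opening and the grip force at its end, in the units of the state.
- sense(): the state, without advancing time (a new reading comes with each control period).
- capture(name): name is "scene" or "top" or "wrist"; returns (picture, depth): 384x512x3 uint8, red, green, blue; 384x512 float32, m along the optical axis (not along the pixel's ray), 0 where there is no reading.
- camera_params(name): a dict with "intrinsics" (3x3 intrinsics, pixels), "k1" (the pictures are not rectified: a ray, as slopes to the right and down, at radius r is drawn at 1 + k1 r^2 times it, then the intrinsics apply), "R" (3x3) and "t" (3): a world point X has camera coordinates R X + t; the wrist camera has in their place "tool_from_camera" (4x4, takes a point from camera to tool coordinates, whose origin is the TCP and whose axes are the flange's). Camera axes: x right, y down, z forward; pixel columns grow to the right and rows downward; lengths in m; the calibration is good to about 2 mm. A picture is of the moment at which its call begins: read the wrist's pose just before it. camera_params takes no time and is no camera call.
- finish_job(): hands the job in; it is judged then, once.
The state is a dict: "time_s": time; "joints": joint angles; "joint_velocities": joint speeds; "effort": joint torques, N m; "tcp_pos": TCP position; "ee_rot": TCP orientation; "wrist_force": force on the tool from outside, world axes, zero at the start; "moment": the same for the moment, N m; "gripper_width": opening from 0.0 (shut) to 1.0 (fully open); "gripper_force": force on a finger pad.
Only numpy, scipy, OpenCV 4.12 (cv2) and the standard library are available. Lean on these libraries where they do the work, as an engineer would, in place of code of your own. Each camera call takes 0.05 s, during which the arm holds its last target. There are 200 camera calls.

TASK

Take the inflation test pump out of service: on the isolator box that carries the steel lockout hasp, turn the bar handle anticlockwise a quarter turn to its off stop, then swing the hasp fully out until it stands square off the side of the box, ready for a padlock. Leave the other isolator, which has no hasp, switched on.

Things in the scene. Friction and masses are not known exactly. Their poses are not given: they have to be found in the camera images.
- isolator: The box to switch off: grey, whitish lid upward, 150 (x) x 160 (y) x 70 mm high, fixed to the bench. Origin: centre of its underside; z up; yaw within 20 degrees. Cable glands on its +x side. Collar over the centre (68 mm across, top at 78 mm) bears the bar handle; a dark steel hasp lies along the lid's +y edge. It stands left or right; the other box is alike but has no hasp.
- isolator_handle (a joint): Black bar handle of that box, 72 mm long, 16 mm thick, 80 to 118 mm above the bench, turning about the vertical through the box's origin. Rad, growing anticlockwise seen from above: 0 = on, bar along the box's x; 1.57 = off, at its stop, bar along the box's y. Starts at 0 to 0.2. Takes about 0.15 N m; stays where left.
- isolator_hasp (a joint): Flat steel arm, top at 76 mm, 18 mm wide, 112 mm long, on a vertical pivot at x -40, y +66 mm in the box's frame (head to 79 mm). Round upright pin, 16 mm thick, 76 to 116 mm above the bench, 80 mm from the pivot. Rad, growing anticlockwise from above: 0 = arm along the box's +x, on the lid; 1.57 = fully out, at its stop, along +y. Starts at 0 to 0.15. About 1 N at the pin; stays where left.
- spare_handle (a joint): The like bar handle on the other box, the one without a hasp, which is to stay on: 0 = on, bar along that box's x axis; 1.57 = off. Starts at 0 to 0.2 rad.
Mind the look-alikes: they are no part of the job. Leave any blue or purple look-alike of the isolator alone.

How it is judged (in metres and radians):
On the way, in this order (a step that is already met when the one before it is completed fails the run):
1. the handle of the isolator with the hasp is turned to off (value of joint isolator_handle above 1.38 rad), for 0.2 s.
2. then its hasp is swung out (value of joint isolator_hasp above 1.3 rad), for 0.2 s.
At the end, for the whole second after the job is handed in: The isolator's handle is within 0.19 rad (11 degrees) of its off stop (above 1.38 rad), its hasp is within 0.27 rad (15 degrees) of fully out (above 1.3 rad), and the other isolator's handle is still on (below 0.6 rad) (value of joint isolator_handle above 1.38 rad and value of joint isolator_hasp above 1.3 rad and value of joint spare_handle below 0.6 rad); the robot touches nothing.
It fails at once if the other isolator's handle is turned away from on (beyond 0.6 rad) (value of joint spare_handle above 0.6 rad).
It also fails if it takes over 45 s, if anything falls off the work surface, if the arm or the gripper's body presses on something with over 40 N, if the wrist force passes 120 N, or if a joint passes its speed limit or range.

## Working session

There is one attempt and no reset: what is moved stays moved. The work goes in short steps, Python scripts to look and compute and a tool call to move; the robot and the scene stay as the last step left them, time stands still between calls to the robot, and variables do not carry over. Pictures are saved under pics/ and viewed, at most 10 in all, crops included, and the job is handed in when it is done.

Besides the shell and the picture viewer there is one more tool, called after "Request:" as a command line: name --argument value ..., lists and objects as JSON in quotes. drive_tool: Moves the arm, as the interface text tells. Its arguments: {"type":"object","properties":{"rows":{"type":"array"}},"required":["rows"]}

```bash
ls; mkdir -p pics; python3 - <<'E'
from station import *
import cv2, numpy as np
for n in ("top","scene"):
    p,d=capture(n); cv2.imwrite(f"pics/{n}0.png",p[:,:,::-1]); np.savez(f"{n}0.npz",p=p,d=d)
    c=camera_params(n); print(n,c)
s=sense(); print(s['tcp_pos'],s['ee_rot'],s['time_s'])
print(camera_params("wrist"))
E
```

```text
pics
top {'intrinsics': array([[362.45741863,   0.        , 248.8525234 ],
       [  0.        , 362.45741863, 191.18120536],
       [  0.        ,   0.        ,   1.        ]]), 'k1': -0.09504988296448515, 'R': array([[ 0.02037745, -0.99946205,  0.02569766],
       [-0.99343851, -0.02313441, -0.11200326],
       [ 0.11253751, -0.02324671, -0.99337551]]), 't': array([-0.00719158,  0.41880989,  0.78649639])}
scene {'intrinsics': array([[412.68338912,   0.        , 261.49749013],
       [  0.        , 412.68338912, 193.94135033],
       [  0.        ,   0.        ,   1.        ]]), 'k1': -0.022407904160001445, 'R': array([[ 0.46085869,  0.88742868, -0.00892248],
       [ 0.66689444, -0.3529294 , -0.65627178],
       [-0.5855434 ,  0.2964982 , -0.75447183]]), 't': array([-0.21065749, -0.22409872,  1.29593205])}
[ 0.25339289 -0.57073797  0.22156947] [[-9.14043061e-01 -4.05616146e-01 -9.07810441e-04]
 [-4.05617146e-01  9.14041368e-01  1.76291361e-03]
 [ 1.14710073e-04  1.97960243e-03 -9.99998034e-01]] 0.1
{'intrinsics': array([[297.11237379,   0.        , 257.33322459],
       [  0.        , 297.11237379, 185.1089069 ],
       [  0.        ,   0.        ,   1.        ]]), 'k1': -0.016101212548635755, 'tool_from_camera': array([[-2.47786918e-04, -9.68853901e-01, -2.47632907e-01,
         6.70909121e-02],
       [ 9.99999896e-01, -3.35105673e-04,  3.10465790e-04,
        -9.56141094e-05],
       [-3.83779183e-04, -2.47632804e-01,  9.68853883e-01,
        -1.62209770e-01],
       [ 0.00000000e+00,  0.00000000e+00,  0.00000000e+00,
         1.00000000e+00]])}
```

View pics/top0.png

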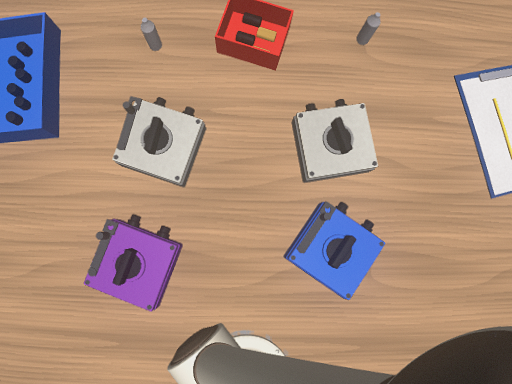

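View pics/scene0.png

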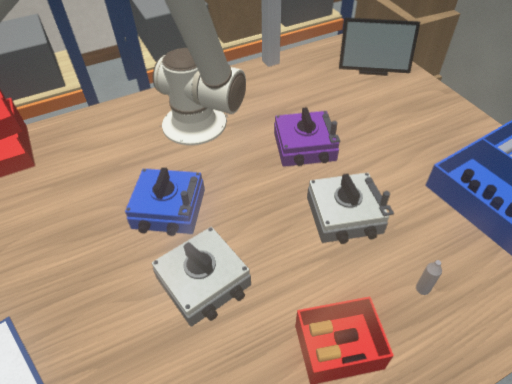

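Top view shows four boxes: grey with a dark hasp at (160,140), grey without a hasp at (335,140), purple at (133,265) and blue at (335,250). The target is the grey one at (160,140), with the hasp on its left (+y) edge and the pin at (132,104). I'll confirm it in a crop and measure it.

```bash
cat > h.py <<'E'
import numpy as np, cv2
from station import *
def ray(c,uv,z,R=None,t=None):
    "pixels -> world points on plane z"
    K=c['intrinsics']; R=c['R'] if R is None else R; t=c['t'] if t is None else t
    n=(np.atleast_2d(uv)-K[:2,2])/K[0,0]; s=n.copy()
    for _ in range(8): s=n/(1+c['k1']*(s**2).sum(1,keepdims=True))
    d=np.c_[s,np.ones(len(s))]@R; o=-R.T@t
    return (o+d*((z-o[2])/d[:,2])[:,None])[:,:2]
E
python3 - <<'E'
from h import *
p=np.load("top0.npz")['p']; c=camera_params("top")
cv2.imwrite("pics/crop1.png",cv2.resize(p[85:195,100:220,::-1],None,fx=5,fy=5,interpolation=cv2.INTER_CUBIC))
h=cv2.cvtColor(p,cv2.COLOR_RGB2HSV)
m=((h[...,1]<45)&(h[...,2]>150)).astype(np.uint8); m[:, :100]=0; m[:85]=0;m[200:]=0
m[:,220:]=0
k=max(cv2.findContours(m,0,2)[0],key=cv2.contourArea)
print("area",cv2.contourArea(k)); 
W=ray(c,k[:,0,:].astype(float),.07); print(cv2.minAreaRect((W*1000).astype(np.float32)))
d=((h[...,2]<75)).astype(np.uint8); d[:85]=0;d[195:]=0;d[:,:100]=0;d[:,220:]=0
n,l,st,ce=cv2.connectedComponentsWithStats(d)
for i in range(1,n):
    if st[i,4]>25:
        uv=np.argwhere(l==i)[:,::-1].astype(float); print(i,st[i],ce[i],ray(c,ce[i],.1), cv2.minAreaRect((ray(c,uv,.118)*1000).astype(np.float32)))
E
```

```text
area 4200.5
((521.1609497070312, 202.10662841796875), (155.62799072265625, 145.5999755859375), 72.25476837158203)
1 [154  98  12   8  38] [160.28947368 101.26315789] [[0.59524691 0.19297155]] ((589.12158203125, 189.88771057128906), (19.741159439086914, 13.748567581176758), 67.26924896240234)
10 [145 117  19  37 259] [155.02702703 135.81467181] [[0.52061172 0.19962797]] ((517.6416015625, 197.36636352539062), (33.76035690307617, 74.76167297363281), 87.19374084472656)
```

View pics/crop1.png

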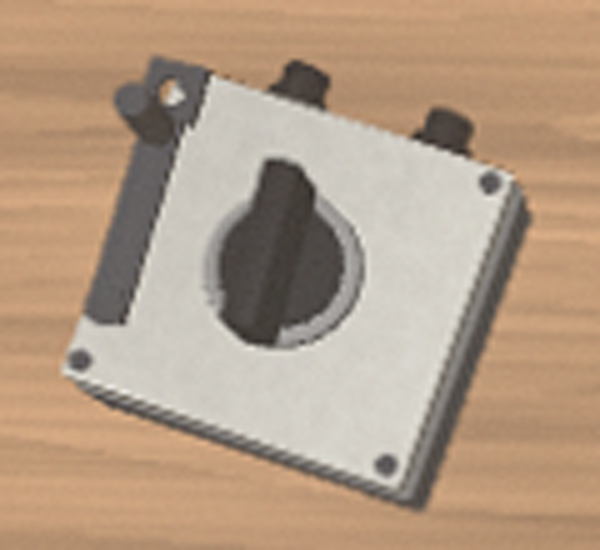

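The crop shows the grey box with the steel hasp on its left edge: pin top at about (128,100), arm down to (110,320), handle centre about (280,255), in crop pixels. This is the target.

```bash
python3 - <<'E'
from h import *
c=camera_params("top"); f=lambda a:np.array(a,float)/5+[100,85]-.4
C=ray(c,f([[62,375],[408,497],[522,178]]),.07)
print(C, "ctr",(C[0]+C[2])/2)
e=C[2]-C[1]; g=C[0]-C[1]; print("len",np.hypot(*e),np.hypot(*g),"yaw",np.degrees(np.arctan2(e[1],e[0])),np.degrees(np.arctan2(g[1],g[0]))-90)
print("pin",ray(c,f([[128,100]]),.116))
b=ray(c,f([[298,172],[262,340]]),.118); q=b[0]-b[1]; print("bar",b,b.mean(0),np.hypot(*q),np.degrees(np.arctan2(q[1],q[0])))
s=camera_params("scene"); 
E
```

```text
[[0.47472868 0.29700795]
 [0.42552235 0.14596271]
 [0.56548538 0.10298407]] ctr [0.52010703 0.19999601]
len 0.14641315799876864 0.15885820218554714 yaw -17.070223899100615 -18.044165602393065
pin [[0.58113194 0.26133926]]
bar [[0.55102974 0.18874224]
 [0.4812672  0.19937431]] [0.51614847 0.19405828] 0.07056807551162023 -8.665408279494947
```

Request:
drive_tool --rows '[{"tx": -2.31, "ty": 2.475}, {"tx": -2.31, "ty": 2.475}, {"tx": -2.31, "ty": 2.475}, {"tx": -2.31, "ty": 2.475}, {"tx": -2.31, "ty": 2.475}, {"tx": -2.31, "ty": 2.475}, {"tx": -2.31, "ty": 2.475}, {"tx": -2.31, "ty": 2.475}, {"tx": -2.31, "ty": 2.475}, {"tx": -2.31, "ty": 2.475}]'

```text
invalid input at $.rows[0]: expected keys tx, ty, tz, ax, ay, az, claw
```

Request:
drive_tool --rows '[{"tx": -2.31, "ty": 2.475}, {"tx": -2.31, "ty": 2.475}, {"tx": -2.31, "ty": 2.475}, {"tx": -2.31, "ty": 2.475}, {"tx": -2.31, "ty": 2.475}, {"tx": -2.31, "ty": 2.475}, {"tx": -2.31, "ty": 2.475}, {"tx": -2.31, "ty": 2.475}, {"tx": -2.31, "ty": 2.475}, {"tx": -2.31, "ty": 2.475}]'

```text
invalid input at $.rows[0]: expected keys tx, ty, tz, ax, ay, az, claw
```

Request:
drive_tool --rows '[{"tx": -2.31, "ty": 2.475}, {"tx": -2.31, "ty": 2.475}, {"tx": -2.31, "ty": 2.475}, {"tx": -2.31, "ty": 2.475}, {"az": 0.114, "claw": 5}, {"az": 0.114, "claw": 5}, {"az": 0.114, "claw": 5}, {"az": 0.114, "claw": 5}, {"az": 0.114, "claw": 5}, {"claw": 5}]'

```text
invalid input at $.rows[0]: expected keys tx, ty, tz, ax, ay, az, claw
```

```bash
cat >> h.py <<'E'
def wrist(name):
    s=sense(); p,d=capture("wrist"); c=camera_params("wrist"); T=np.eye(4); T[:3,:3]=s['ee_rot']; T[:3,3]=s['tcp_pos']
    M=np.linalg.inv(T@c['tool_from_camera']); c['R'],c['t']=M[:3,:3],M[:3,3]
    cv2.imwrite(f"pics/{name}.png",p[:,:,::-1]); np.savez(f"{name}.npz",p=p,d=d,R=c['R'],t=c['t'])
    return s,p,c
E
python3 - <<'E'
from h import *
s,p,c=wrist("w1"); print(s['tcp_pos'],s['ee_rot'],s['joints'],s['time_s'],s['gripper_width'])
E
```

```text
[ 0.25339289 -0.57073797  0.22156947] [[-9.14043061e-01 -4.05616146e-01 -9.07810441e-04]
 [-4.05617146e-01  9.14041368e-01  1.76291361e-03]
 [ 1.14710073e-04  1.97960243e-03 -9.99998034e-01]] [-5.12445310e+01  2.20867733e+01  3.87965453e-01 -2.43789285e-02
 -6.84125226e+01 -1.48166773e+01] 0.1 1.0009557220726064
```

View pics/w1.png

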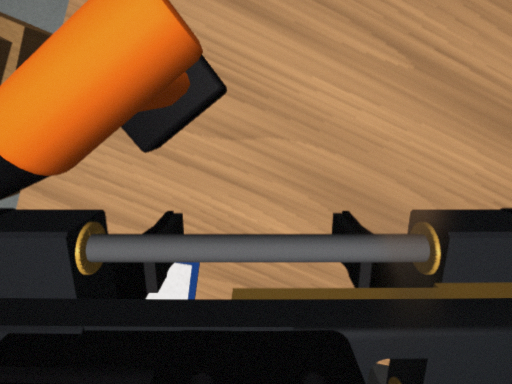

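The moves were refused because every key is required. The wrist picture shows only bench and an orange tool at (100,80), which lies away from my path. Resending with all keys.

Request:
drive_tool --rows '[{"tx": -2.31, "ty": 2.475, "tz": 0, "ax": 0, "ay": 0, "az": 0, "claw": 8.7}, {"tx": -2.31, "ty": 2.475, "tz": 0, "ax": 0, "ay": 0, "az": 0, "claw": 8.7}, {"tx": -2.31, "ty": 2.475, "tz": 0, "ax": 0, "ay": 0, "az": 0, "claw": 8.7}, {"tx": -2.31, "ty": 2.475, "tz": 0, "ax": 0, "ay": 0, "az": 0, "claw": 8.7}, {"tx": -2.31, "ty": 2.475, "tz": 0, "ax": 0, "ay": 0, "az": 0, "claw": 8.7}, {"tx": -2.31, "ty": 2.475, "tz": 0, "ax": 0, "ay": 0, "az": 0, "claw": 8.7}, {"tx": -2.31, "ty": 2.475, "tz": 0, "ax": 0, "ay": 0, "az": 0, "claw": 8.7}, {"tx": -2.31, "ty": 2.475, "tz": 0, "ax": 0, "ay": 0, "az": 0, "claw": 8.7}, {"tx": -2.31, "ty": 2.475, "tz": 0, "ax": 0, "ay": 0, "az": 0, "claw": 8.7}, {"tx": -2.31, "ty": 2.475, "tz": 0, "ax": 0, "ay": 0, "az": 0, "claw": 8.7}]'

```text
time_s: 0.98
tcp_pos: [0.3643, -0.2496, 0.2225]
ee_rot: [[-0.914, -0.406, 0.0], [-0.406, 0.914, 0.0], [-0.0, 0.0, -1.0]]
wrist_force: [0.3, -0.2, -0.2]
gripper_width: 1.001
gripper_force: 0.0
```

Request:
drive_tool --rows '[{"tx": -2.31, "ty": 2.475, "tz": 0, "ax": 0, "ay": 0, "az": 0, "claw": 8.7}, {"tx": -2.31, "ty": 2.475, "tz": 0, "ax": 0, "ay": 0, "az": 0, "claw": 8.7}, {"tx": -2.31, "ty": 2.475, "tz": 0, "ax": 0, "ay": 0, "az": 0, "claw": 8.7}, {"tx": -2.31, "ty": 2.475, "tz": 0, "ax": 0, "ay": 0, "az": 0, "claw": 8.7}, {"tx": -2.31, "ty": 2.475, "tz": 0, "ax": 0, "ay": 0, "az": 0, "claw": 8.7}, {"tx": -2.31, "ty": 2.475, "tz": 0, "ax": 0, "ay": 0, "az": 0, "claw": 8.7}, {"tx": -2.31, "ty": 2.475, "tz": 0, "ax": 0, "ay": 0, "az": 0, "claw": 8.7}, {"tx": -2.31, "ty": 2.475, "tz": 0, "ax": 0, "ay": 0, "az": 0, "claw": 8.7}, {"tx": -2.31, "ty": 2.475, "tz": 0, "ax": 0, "ay": 0, "az": 0, "claw": 8.7}, {"tx": -2.31, "ty": 2.475, "tz": 0, "ax": 0, "ay": 0, "az": 0, "claw": 8.7}]'

```text
time_s: 1.82
tcp_pos: [0.475, 0.0704, 0.2225]
ee_rot: [[-0.914, -0.406, -0.0], [-0.406, 0.914, 0.0], [0.0, 0.0, -1.0]]
wrist_force: [0.3, -0.2, 0.0]
gripper_width: 0.997
gripper_force: 0.0
```

Request:
drive_tool --rows '[{"tx": -2.31, "ty": 2.475, "tz": 0, "ax": 0, "ay": 0, "az": 0, "claw": 8.7}, {"tx": -2.31, "ty": 2.475, "tz": 0, "ax": 0, "ay": 0, "az": 0, "claw": 8.7}, {"tx": -2.31, "ty": 2.475, "tz": 0, "ax": 0, "ay": 0, "az": 0, "claw": 8.7}, {"tx": -2.31, "ty": 2.475, "tz": 0, "ax": 0, "ay": 0, "az": 0, "claw": 8.7}, {"tx": 0, "ty": 0, "tz": 0, "ax": 0, "ay": 0, "az": 0.114, "claw": 5}, {"tx": 0, "ty": 0, "tz": 0, "ax": 0, "ay": 0, "az": 0.114, "claw": 5}, {"tx": 0, "ty": 0, "tz": 0, "ax": 0, "ay": 0, "az": 0.114, "claw": 5}, {"tx": 0, "ty": 0, "tz": 0, "ax": 0, "ay": 0, "az": 0.114, "claw": 5}, {"tx": 0, "ty": 0, "tz": 0, "ax": 0, "ay": 0, "az": 0.114, "claw": 5}, {"tx": 0, "ty": 0, "tz": 0, "ax": 0, "ay": 0, "az": 0, "claw": 5}]'

```text
time_s: 2.65
tcp_pos: [0.5191, 0.1966, 0.2222]
ee_rot: [[-0.988, 0.153, -0.001], [0.153, 0.988, -0.0], [0.001, -0.0, -1.0]]
wrist_force: [-0.1, -0.3, -0.5]
gripper_width: 0.642
gripper_force: 0.0
```

```bash
python3 - <<'E'
from h import *
s,p,c=wrist("w2"); print(s['tcp_pos'],s['ee_rot'],s['joints'],s['time_s'],s['gripper_width'])
E
```

```text
[0.51907462 0.19664349 0.22216775] [[-9.88156548e-01  1.53447386e-01 -7.32711619e-04]
 [ 1.53447625e-01  9.88156742e-01 -2.82048644e-04]
 [ 6.80754300e-04 -3.91141072e-04 -9.99999692e-01]] [ 3.74727449e+01  1.52839272e+01 -9.50564203e+00 -1.40010402e-02
 -6.52535812e+01 -1.36293648e+02] 2.65 0.6422439978961716
```

View pics/w2.png

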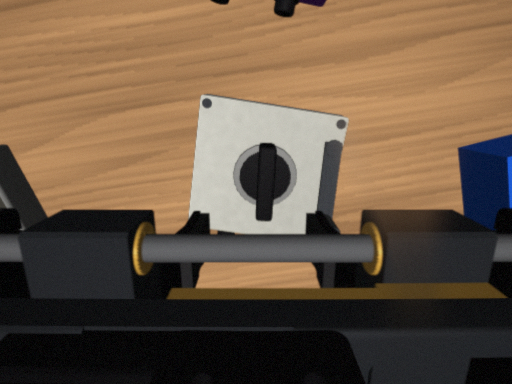

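Wrist view: the white lid fills (190-350, 95-235). The bar runs nearly vertical from (267,145) to (263,220), and the hasp is at the right, around x=330. Measuring the bar and lid from here.

```bash
python3 - <<'E'
from h import *
z=np.load("w2.npz"); c=camera_params("wrist"); c['R'],c['t']=z['R'],z['t']; p=z['p']
b=ray(c,[[267.5,145],[263.5,219.]],.118); q=b[0]-b[1]; print(b,b.mean(0),np.hypot(*q),np.degrees(np.arctan2(q[1],q[0])))
v=p.max(2)
for r in range(150,220,10): 
    x=np.where(v[r,225:315]<60)[0]+225; print(r,x.min(),x.max())
k=ray(c,[[203,95],[348,118],],.07); q=k[0]-k[1]; print(k,np.hypot(*q),np.degrees(np.arctan2(q[1],q[0])))
print(ray(c,[[265,176.5]],.078)) # collar centre
E
```

```text
[[0.48475247 0.21128688]
 [0.55380429 0.19728941]] [0.51927838 0.20428815] 0.07045624740716465 168.5408681979464
150 259 275
160 246 283
170 241 288
180 240 289
190 244 285
200 256 272
210 256 271
[[0.4302315  0.15464817]
 [0.47563104 0.29837537]] 0.15072698771380083 -107.52992165738938
[[0.52199473 0.20443993]]
```

Request:
drive_tool --rows '[{"tx": 0, "ty": 0.6, "tz": 2.2, "ax": 0, "ay": 0, "az": 0.02, "claw": 5}, {"tx": 0, "ty": 0, "tz": 2.2, "ax": 0, "ay": 0, "az": 0, "claw": 5}, {"tx": 0, "ty": 0, "tz": 2.2, "ax": 0, "ay": 0, "az": 0, "claw": 5}, {"tx": 0, "ty": 0, "tz": 2.2, "ax": 0, "ay": 0, "az": 0, "claw": 5}, {"tx": 0, "ty": 0, "tz": 2.2, "ax": 0, "ay": 0, "az": 0, "claw": 5}, {"tx": 0, "ty": 0, "tz": 1.2, "ax": 0, "ay": 0, "az": 0, "claw": 5}, {"tx": 0, "ty": 0, "tz": 1.0, "ax": 0, "ay": 0, "az": 0, "claw": 5}, {"tx": 0, "ty": 0, "tz": 0, "ax": 0, "ay": 0, "az": 0, "claw": 5}]'

```text
time_s: 3.37
tcp_pos: [0.519, 0.2018, 0.0884]
ee_rot: [[-0.985, 0.17, -0.004], [0.17, 0.985, -0.002], [0.003, -0.003, -1.0]]
wrist_force: [-0.2, -0.0, -0.0]
gripper_width: 0.575
gripper_force: 0.0
```

Request:
drive_tool --rows '[{"tx": 0, "ty": 0, "tz": 0, "ax": 0, "ay": 0, "az": 0, "claw": 3}, {"tx": 0, "ty": 0, "tz": 0, "ax": 0, "ay": 0, "az": 0, "claw": 2.4}, {"tx": 0, "ty": 0, "tz": 0, "ax": 0, "ay": 0, "az": 0, "claw": 2}, {"tx": 0, "ty": 0, "tz": 0, "ax": 0, "ay": 0, "az": 0, "claw": 1.3}, {"tx": 0, "ty": 0, "tz": 0, "ax": 0, "ay": 0, "az": 0, "claw": 1}, {"tx": 0, "ty": 0, "tz": 0, "ax": 0, "ay": 0, "az": 0, "claw": 1}, {"tx": 0, "ty": 0, "tz": 0, "ax": 0, "ay": 0, "az": 0, "claw": 1}]'

```text
time_s: 3.95
tcp_pos: [0.5208, 0.204, 0.0911]
ee_rot: [[-0.985, 0.172, 0.002], [0.172, 0.985, 0.003], [-0.002, 0.003, -1.0]]
wrist_force: [-1.4, 4.4, -0.1]
gripper_width: 0.18
gripper_force: 30.0
```

Gripped at 15.7 mm. Turning anticlockwise, which is negative about the tool z.

Request:
drive_tool --rows '[{"tx": 0, "ty": 0, "tz": 0, "ax": 0, "ay": 0, "az": -0.11, "claw": 1}, {"tx": 0, "ty": 0, "tz": 0, "ax": 0, "ay": 0, "az": -0.11, "claw": 1}, {"tx": 0, "ty": 0, "tz": 0, "ax": 0, "ay": 0, "az": -0.11, "claw": 1}, {"tx": 0, "ty": 0, "tz": 0, "ax": 0, "ay": 0, "az": -0.11, "claw": 1}, {"tx": 0, "ty": 0, "tz": 0, "ax": 0, "ay": 0, "az": -0.11, "claw": 1}, {"tx": 0, "ty": 0, "tz": 0, "ax": 0, "ay": 0, "az": -0.11, "claw": 1}, {"tx": 0, "ty": 0, "tz": 0, "ax": 0, "ay": 0, "az": -0.11, "claw": 1}, {"tx": 0, "ty": 0, "tz": 0, "ax": 0, "ay": 0, "az": -0.11, "claw": 1}, {"tx": 0, "ty": 0, "tz": 0, "ax": 0, "ay": 0, "az": -0.11, "claw": 1}, {"tx": 0, "ty": 0, "tz": 0, "ax": 0, "ay": 0, "az": -0.11, "claw": 1}]'

```text
time_s: 4.78
tcp_pos: [0.5209, 0.2035, 0.0911]
ee_rot: [[-0.596, -0.803, 0.002], [-0.803, 0.596, 0.002], [-0.003, -0.0, -1.0]]
wrist_force: [0.5, 2.0, 0.5]
gripper_width: 0.184
gripper_force: 30.0
```

Request:
drive_tool --rows '[{"tx": 0, "ty": 0, "tz": 0, "ax": 0, "ay": 0, "az": -0.11, "claw": 1}, {"tx": 0, "ty": 0, "tz": 0, "ax": 0, "ay": 0, "az": -0.08, "claw": 1}, {"tx": 0, "ty": 0, "tz": 0, "ax": 0, "ay": 0, "az": -0.06, "claw": 1}, {"tx": 0, "ty": 0, "tz": 0, "ax": 0, "ay": 0, "az": -0.05, "claw": 1}, {"tx": 0, "ty": 0, "tz": 0, "ax": 0, "ay": 0, "az": 0, "claw": 1}, {"tx": 0, "ty": 0, "tz": 0, "ax": 0, "ay": 0, "az": 0, "claw": 1}]'

```text
time_s: 5.28
tcp_pos: [0.521, 0.2034, 0.0911]
ee_rot: [[-0.337, -0.942, 0.002], [-0.942, 0.337, 0.002], [-0.002, -0.001, -1.0]]
wrist_force: [1.3, 3.2, 1.9]
gripper_width: 0.184
gripper_force: 30.0
```

```bash
python3 - <<'E'
from station import *
import numpy as np
s=sense(); R=s['ee_rot']; print(s['moment'],s['wrist_force'],s['joints'],s['gripper_width'],np.degrees(np.arctan2(R[1][1],R[0][1])))
E
```

```text
[ 0.90785429 -0.06702908 -0.02939869] [1.3109626  3.19797778 1.88020241] [ 3.79291250e+01  2.31350657e+01 -1.89109044e+01  6.58829295e-03
 -4.78017652e+01 -5.76241760e+01] 0.18370735357119394 160.30927365204118
```

Request:
drive_tool --rows '[{"tx": 0, "ty": 0, "tz": 0, "ax": 0, "ay": 0, "az": -0.03, "claw": 1}, {"tx": 0, "ty": 0, "tz": 0, "ax": 0, "ay": 0, "az": -0.02, "claw": 1}, {"tx": 0, "ty": 0, "tz": 0, "ax": 0, "ay": 0, "az": 0, "claw": 1}, {"tx": 0, "ty": 0, "tz": 0, "ax": 0, "ay": 0, "az": 0, "claw": 1}, {"tx": 0, "ty": 0, "tz": 0, "ax": 0, "ay": 0, "az": 0, "claw": 1}]'

```text
time_s: 5.7
tcp_pos: [0.521, 0.2034, 0.0911]
ee_rot: [[-0.289, -0.957, 0.002], [-0.957, 0.289, 0.001], [-0.002, -0.002, -1.0]]
wrist_force: [2.0, 4.2, 2.3]
gripper_width: 0.183
gripper_force: 30.0
```

Request:
drive_tool --rows '[{"tx": 0, "ty": 0, "tz": 0, "ax": 0, "ay": 0, "az": 0, "claw": 4}, {"tx": 0, "ty": 0, "tz": 0, "ax": 0, "ay": 0, "az": 0, "claw": 5}, {"tx": 0, "ty": 0, "tz": 0, "ax": 0, "ay": 0, "az": 0, "claw": 5}, {"tx": 0, "ty": 0, "tz": -1, "ax": 0, "ay": 0, "az": 0, "claw": 5}, {"tx": 0, "ty": 0, "tz": -3, "ax": 0, "ay": 0, "az": 0, "claw": 5}, {"tx": 0, "ty": 0, "tz": -3, "ax": 0, "ay": 0, "az": 0, "claw": 5}, {"tx": 0, "ty": 0, "tz": -3, "ax": 0, "ay": 0, "az": 0, "claw": 5}, {"tx": 0, "ty": 0, "tz": -3, "ax": 0, "ay": 0, "az": 0, "claw": 5}, {"tx": 0, "ty": 0, "tz": 0, "ax": 0, "ay": 0, "az": 0, "claw": 5}]'

```text
time_s: 6.45
tcp_pos: [0.5231, 0.2035, 0.2281]
ee_rot: [[-0.288, -0.958, 0.011], [-0.958, 0.288, 0.005], [-0.008, -0.009, -1.0]]
wrist_force: [-0.4, 0.1, 0.5]
gripper_width: 0.571
gripper_force: 0.0
```

```bash
python3 - <<'E'
from h import *
s,p,c=wrist("w3"); print(s['tcp_pos'],s['ee_rot'],s['joints'],s['time_s'],s['gripper_width'])
E
```

```text
[0.52314702 0.20350625 0.22810337] [[-0.28776891 -0.95763315  0.01130519]
 [-0.9576655   0.28783855  0.00507527]
 [-0.00811432 -0.00936609 -0.99992321]] [ 37.89165154  15.25109497  -8.74507236   0.18526932 -65.31415201
 -54.69519005] 6.45 0.570779833391013
```

View pics/w3.png

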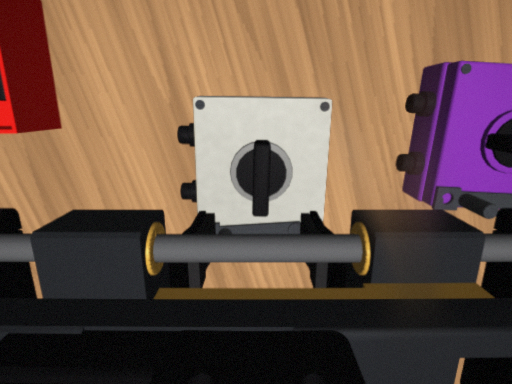

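The bar now stands at (262,140-215), square to the box, so the handle is off. The pin is hidden under the gripper. Moving over the pin's computed position.

Request:
drive_tool --rows '[{"tx": -2.55, "ty": -1.35, "tz": 0, "ax": 0, "ay": 0, "az": 0, "claw": 6}, {"tx": -2.55, "ty": -1.35, "tz": 0, "ax": 0, "ay": 0, "az": 0, "claw": 6}, {"tx": -2.55, "ty": -1.35, "tz": 0, "ax": 0, "ay": 0, "az": 0, "claw": 6}, {"tx": 0, "ty": 0, "tz": 0, "ax": 0, "ay": 0, "az": 0, "claw": 6}, {"tx": 0, "ty": 0, "tz": 0, "ax": 0, "ay": 0, "az": 0, "claw": 6}]'

```text
time_s: 6.92
tcp_pos: [0.5806, 0.2641, 0.2183]
ee_rot: [[-0.289, -0.957, -0.004], [-0.957, 0.289, -0.002], [0.004, 0.003, -1.0]]
wrist_force: [-0.1, -0.2, -0.0]
gripper_width: 0.686
gripper_force: 0.0
```

```bash
python3 - <<'E'
from h import *
s,p,c=wrist("w4"); print(s['tcp_pos'])
q,_=capture("top"); a=cv2.resize(q[60:200,80:230,::-1],(400,373)); b=cv2.resize(p[:,:,::-1],(400,300)); b=cv2.copyMakeBorder(b,0,73,0,0,0)
cv2.imwrite("pics/m4.png",np.hstack([a,b]))
E
```

```text
[0.58064545 0.26410277 0.21826573]
```

View pics/m4.png

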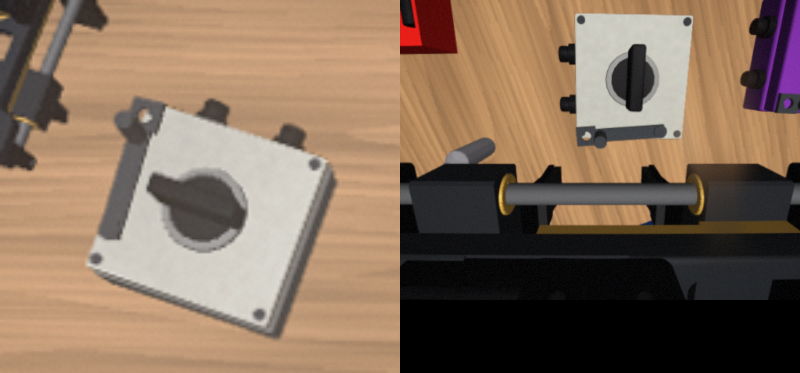

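Handle is confirmed off in both views. The pin is visible in the wrist half at about (600,141), so I'll cast it.

```bash
python3 - <<'E'
from h import *
z=np.load("w4.npz"); c=camera_params("wrist"); c['R'],c['t']=z['R'],z['t']
cv2.imwrite("pics/c5.png",cv2.resize(z['p'][140:200,210:360,::-1],None,fx=5,fy=5))
for uv in ([256,180],[256,184]): print(ray(c,[uv],.116), ray(c,[uv],.076))
E
```

```text
[[0.58036425 0.25922606]] [[0.58307434 0.26821325]]
[[0.58145843 0.26283556]] [[0.58433386 0.27236818]]
```

View pics/c5.png

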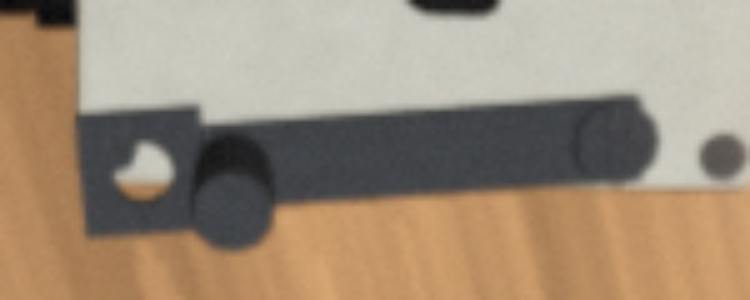

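The crop shows the pin top at (233,208) and the pivot head at (617,140). The cast pin position is (0.581,0.261), about 2 mm from the TCP, so I'll descend and grip.

Request:
drive_tool --rows '[{"tx": 0.2, "ty": 0, "tz": 2.2, "ax": 0, "ay": 0, "az": 0, "claw": 6}, {"tx": 0, "ty": 0, "tz": 2.2, "ax": 0, "ay": 0, "az": 0, "claw": 6}, {"tx": 0, "ty": 0, "tz": 2.2, "ax": 0, "ay": 0, "az": 0, "claw": 6}, {"tx": 0, "ty": 0, "tz": 2.2, "ax": 0, "ay": 0, "az": 0, "claw": 6}, {"tx": 0, "ty": 0, "tz": 2.2, "ax": 0, "ay": 0, "az": 0, "claw": 6}, {"tx": 0, "ty": 0, "tz": 1.3, "ax": 0, "ay": 0, "az": 0, "claw": 6}, {"tx": 0, "ty": 0, "tz": 0.5, "ax": 0, "ay": 0, "az": 0, "claw": 6}, {"tx": 0, "ty": 0, "tz": 0, "ax": 0, "ay": 0, "az": 0, "claw": 6}, {"tx": 0, "ty": 0, "tz": 0, "ax": 0, "ay": 0, "az": 0, "claw": 4}]'

```text
time_s: 7.77
tcp_pos: [0.5807, 0.262, 0.0936]
ee_rot: [[-0.289, -0.957, 0.001], [-0.957, 0.289, 0.0], [-0.001, -0.001, -1.0]]
wrist_force: [0.1, 0.5, 0.7]
gripper_width: 0.666
gripper_force: 0.0
```

Request:
drive_tool --rows '[{"tx": 0, "ty": 0, "tz": 0, "ax": 0, "ay": 0, "az": 0, "claw": 3}, {"tx": 0, "ty": 0, "tz": 0, "ax": 0, "ay": 0, "az": 0, "claw": 2.4}, {"tx": 0, "ty": 0, "tz": 0, "ax": 0, "ay": 0, "az": 0, "claw": 2}, {"tx": 0, "ty": 0, "tz": 0, "ax": 0, "ay": 0, "az": 0, "claw": 1.3}, {"tx": 0, "ty": 0, "tz": 0, "ax": 0, "ay": 0, "az": 0, "claw": 1}, {"tx": 0, "ty": 0, "tz": 0, "ax": 0, "ay": 0, "az": 0, "claw": 1}, {"tx": 0, "ty": 0, "tz": 0, "ax": 0, "ay": 0, "az": 0, "claw": 1}]'

```text
time_s: 8.35
tcp_pos: [0.5812, 0.2623, 0.0928]
ee_rot: [[-0.289, -0.957, 0.002], [-0.957, 0.289, 0.0], [-0.001, -0.001, -1.0]]
wrist_force: [3.1, -0.9, -3.2]
gripper_width: 0.178
gripper_force: 20.7
```

Request:
drive_tool --rows '[{"tx": -0.87, "ty": 0.14, "tz": 0, "ax": 0, "ay": 0, "az": -0.11, "claw": 1}, {"tx": -0.87, "ty": 0.14, "tz": 0, "ax": 0, "ay": 0, "az": -0.11, "claw": 1}, {"tx": -0.87, "ty": 0.14, "tz": 0, "ax": 0, "ay": 0, "az": -0.11, "claw": 1}, {"tx": -0.87, "ty": 0.14, "tz": 0, "ax": 0, "ay": 0, "az": -0.11, "claw": 1}, {"tx": -0.87, "ty": 0.14, "tz": 0, "ax": 0, "ay": 0, "az": -0.11, "claw": 1}]'

```text
time_s: 8.77
tcp_pos: [0.5783, 0.3061, 0.0927]
ee_rot: [[0.259, -0.966, 0.003], [-0.966, -0.259, 0.001], [0.0, -0.003, -1.0]]
wrist_force: [4.1, -0.9, -1.7]
gripper_width: 0.171
gripper_force: 30.0
```

Request:
drive_tool --rows '[{"tx": -0.87, "ty": 0.14, "tz": 0, "ax": 0, "ay": 0, "az": -0.11, "claw": 1}, {"tx": -0.87, "ty": 0.14, "tz": 0, "ax": 0, "ay": 0, "az": -0.11, "claw": 1}, {"tx": -0.87, "ty": 0.14, "tz": 0, "ax": 0, "ay": 0, "az": -0.11, "claw": 1}, {"tx": -0.87, "ty": 0.14, "tz": 0, "ax": 0, "ay": 0, "az": -0.11, "claw": 1}, {"tx": -0.87, "ty": 0.14, "tz": 0, "ax": 0, "ay": 0, "az": -0.11, "claw": 1}, {"tx": 0, "ty": 0, "tz": 0, "ax": 0, "ay": 0, "az": 0, "claw": 1}]'

```text
time_s: 9.27
tcp_pos: [0.5515, 0.3426, 0.0927]
ee_rot: [[0.725, -0.689, 0.003], [-0.689, -0.725, 0.002], [0.001, -0.004, -1.0]]
wrist_force: [4.1, 3.0, -4.2]
gripper_width: 0.172
gripper_force: 30.0
```

Request:
drive_tool --rows '[{"tx": -0.87, "ty": 0.14, "tz": 0, "ax": 0, "ay": 0, "az": -0.11, "claw": 1}, {"tx": -0.87, "ty": 0.14, "tz": 0, "ax": 0, "ay": 0, "az": -0.11, "claw": 1}, {"tx": -0.87, "ty": 0.14, "tz": 0, "ax": 0, "ay": 0, "az": -0.11, "claw": 1}, {"tx": -0.2, "ty": 0.03, "tz": 0, "ax": 0, "ay": 0, "az": -0.02, "claw": 1}, {"tx": 0, "ty": 0, "tz": 0, "ax": 0, "ay": 0, "az": 0, "claw": 1}, {"tx": 0, "ty": 0, "tz": 0, "ax": 0, "ay": 0, "az": 0, "claw": 1}, {"tx": 0, "ty": 0, "tz": 0, "ax": 0, "ay": 0, "az": 0, "claw": 1}]'

```text
time_s: 9.85
tcp_pos: [0.5271, 0.3553, 0.0928]
ee_rot: [[0.914, -0.405, 0.003], [-0.405, -0.914, 0.003], [0.001, -0.004, -1.0]]
wrist_force: [2.9, 3.9, -2.5]
gripper_width: 0.172
gripper_force: 30.0
```

The computed arm direction is 72.6°, which is square to the box. Releasing, lifting and checking.

Request:
drive_tool --rows '[{"tx": 0, "ty": 0, "tz": 0, "ax": 0, "ay": 0, "az": 0, "claw": 4}, {"tx": 0, "ty": 0, "tz": 0, "ax": 0, "ay": 0, "az": 0, "claw": 5}, {"tx": 0, "ty": 0, "tz": 0, "ax": 0, "ay": 0, "az": 0, "claw": 5}, {"tx": 0, "ty": 0, "tz": -1, "ax": 0, "ay": 0, "az": 0, "claw": 5}, {"tx": 0, "ty": 0, "tz": -3, "ax": 0, "ay": 0, "az": 0, "claw": 5}, {"tx": 0, "ty": 0, "tz": -3, "ax": 0, "ay": 0, "az": 0, "claw": 5}, {"tx": 0, "ty": 0, "tz": -3, "ax": 0, "ay": 0, "az": 0, "claw": 5}, {"tx": 0, "ty": 0, "tz": -3, "ax": 0, "ay": 0, "az": 0, "claw": 5}, {"tx": 0, "ty": 0, "tz": 0, "ax": 0, "ay": 0, "az": 0, "claw": 5}, {"tx": 0, "ty": 0, "tz": 0, "ax": 0, "ay": 0, "az": 0, "claw": 5}]'

```text
time_s: 10.68
tcp_pos: [0.5263, 0.3539, 0.2259]
ee_rot: [[0.915, -0.403, 0.004], [-0.403, -0.915, 0.004], [0.002, -0.005, -1.0]]
wrist_force: [-0.4, -0.3, -0.8]
gripper_width: 0.574
gripper_force: 0.0
```

Request:
drive_tool --rows '[{"tx": -3, "ty": 0, "tz": 0, "ax": 0, "ay": 0, "az": 0, "claw": 5}, {"tx": -3, "ty": 0, "tz": 0, "ax": 0, "ay": 0, "az": 0, "claw": 5}, {"tx": -3, "ty": 0, "tz": 0, "ax": 0, "ay": 0, "az": 0, "claw": 5}, {"tx": 0, "ty": 0, "tz": 0, "ax": 0, "ay": 0, "az": 0, "claw": 5}, {"tx": 0, "ty": 0, "tz": 0, "ax": 0, "ay": 0, "az": 0, "claw": 5}]'

```text
time_s: 11.1
tcp_pos: [0.4419, 0.3896, 0.2219]
ee_rot: [[0.916, -0.4, -0.001], [-0.4, -0.916, -0.002], [-0.001, 0.002, -1.0]]
wrist_force: [0.4, -0.2, 0.6]
gripper_width: 0.575
gripper_force: 0.0
```

```bash
python3 - <<'E'
from h import *
s,p,c=wrist("w6"); print(s['tcp_pos'])
q,_=capture("top"); a=cv2.resize(q[60:200,80:230,::-1],(400,373)); b=cv2.resize(p[:,:,::-1],(400,300)); b=cv2.copyMakeBorder(b,0,73,0,0,0)
cv2.imwrite("pics/m6.png",np.hstack([a,b]))
E
```

```text
[0.44187237 0.38964554 0.22191239]
```

View pics/m6.png

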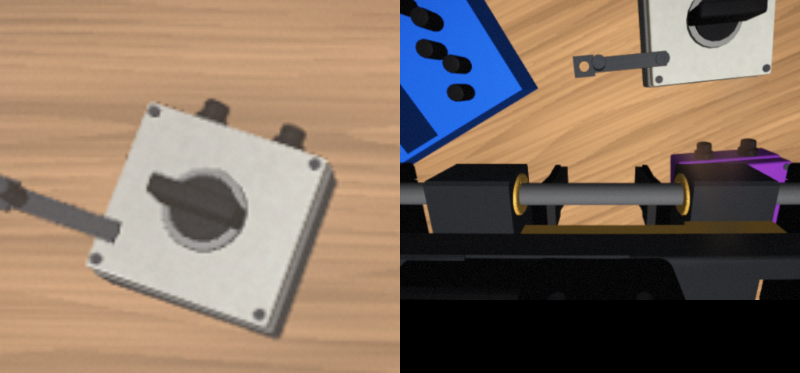

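Top crop: the bar runs (150,185) to (243,218), and the hasp stands out from (115,235) to (10,190), both square to the lid edge within a few degrees. The arm is clear of everything, so I'm handing in.

```bash
python3 -c "
from station import *; print(finish_job())"
```

```text
the job is handed in; nothing more can be done
None
```

I turned the hasped grey isolator's handle to its off position and swung its hasp out square to the box. I never touched the other isolator, and I've handed the job in; `finish_job()` gave no verdict.

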